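# Vent the set candle moulds in order

### The arm

A 6-joint arm with a two-finger parallel gripper is mounted at the origin on the work surface. World frame = base frame: x ahead of the robot, y to its left, z up, the work surface at z = 0. Lengths are in m, angles in rad, forces in N, time in s.
With the tool pointing down it reaches from about 0.225 to 0.725 m from the base axis. Payload 3.1 kg.
Tool frame: the origin (TCP) lies on the centre line of the jaws, within the pads' length; the fingertips stand 8 mm ahead of it and the grasp point (between the pads) lies 11 mm behind it (arm.tip_reach is the distance from the TCP to the fingertips, in m); z points along the fingers, y is the line along which they close (so a half turn about z gives the same grasp; the last joint's range is limited). The gripper opens to 85 mm and grips with 20 to 120 N. Pads are 22 mm wide; open, the fingers measure 114 mm over their backs; the gripper's body (76 mm by 85 mm) begins 54 mm behind the grasp point. The pads swing forward as they close: fully open they stand 13 mm farther back than shut.
Start: joints at [-1.246, 0.048, 0.099, 1.622, 0, 1.443], TCP at [0.23, -0.472, 0.239] pointing down, gripper open.
Joint ranges: [-2.91, 2.91], [-0.99, 1.94], [-1.21, 1.42], [-2.12, 2.29], [-1.49, 1.47], [-3.14, 3.14]. Speed limits (rad/s): [2.79, 2.79, 3.14, 3.14, 3.14, 3.14].

### API

Orientations are given as a 3x3 rotation matrix whose columns are the frame's x, y, z axes.
In Python, from station import arm gives the robot as it stands. The module is installed in compiled form; this text tells all that it offers.
- The arm moves only by the shell command python3 -m handwheel 'ROWS' [OPENING]. ROWS is JSON, a list of rows, each a list of 6 numbers: the shift along the tool's x, y, z in mm, then the turn, a rotation vector about the tool's x, y, z in degrees. A call has 1 to 12 rows; each row is the pose to reach, as a shift and turn from the pose commanded when the call began, along the tool's axes at that moment; what a row does not reach only later rows make up. A row lasts 1/8 s, in which the tool goes at most 62.5 mm and 10.7 degrees, less where a joint would pass 70% of its speed; a pose out of reach is approached as far as the arm can. A call with a gripper value outside its range is refused whole. OPENING is the closure, from 0 (fully open) to 1 (shut), set as the call begins (- or left out, the last holds). The fingers move at their own pace and stop on an object; the grip force is fixed at half the most. Time passes only in rows, so rows that repeat a pose let the fingers close. It gives the time, the measured TCP pose, the force, the opening and the grip force at its end, in the units of the state.
- arm.sense(): the state, without advancing time (a new reading comes with each control period).
- arm.read_camera(name): name is "scene" or "top"; returns a dict with "color" (420x560x3 uint8, red, green, blue), "z_map" (420x560 float32, m along the optical axis (not along the pixel's ray), 0 where there is no reading), "fx", "fy", "cx", "cy" (pixels), "extrinsics" (4x4, takes a point from world to camera coordinates). Camera axes: x right, y down, z forward; pixel columns grow to the right and rows downward; lengths in m; the calibration is good to about 2 mm. A picture is of the moment at which its call begins.
- arm.close_job(): hands the job in; it is judged then, once.
The state is a dict: "time_s": time; "joints": joint angles; "qvel": joint speeds; "effort": joint torques, N m; "eef_pos": TCP position; "orientation": TCP orientation; "contact_force": force on the tool from outside, world axes, zero at the start; "ft_torque": the same for the moment, N m; "width": finger opening in m; "finger_force": force on a finger pad.
Only numpy, scipy, OpenCV 4.12 (cv2) and the standard library are available. Lean on these libraries where they do the work, as an engineer would, in place of code of your own. Each camera call takes 0.05 s, during which the arm holds its last target. There are 200 camera calls.

### The job

The candles in the three closed aluminium moulds have set, so open their vents: with a fingertip gently press the round vent plunger on top of each mould all the way down, first on the shortest mould, then on the middle-height one, then on the tallest. Press lightly, and do not lift, shove or tip the moulds; leave the candle, jar and stamp where they stand.

Things in the scene. Friction and masses are not known exactly. Their poses are not given: they have to be found in the camera images.
- mould_short: The shortest of three loose, closed, bare aluminium cylindrical candle moulds standing upright on the bench: 60 mm diameter (64 mm at the lid rim), lid top 95 mm above the bench, 780 g give or take 20 %. Origin: centre of its underside, z up.
- vent_short_top (a point): Centre of the top face of that mould's vent plunger, a steel mushroom button 24 mm in diameter (head 5 mm thick) on a slim stem in the middle of the lid. Raised, its top is 24 mm above the lid, 119 mm above the bench; this point goes down with it and ends, when pushed down and let go, 10 mm lower.
- vent_short (a joint): How far that plunger's stem is down, in m: 0 raised, 0.010 fully down (a stop). It slides against 2.5 N of friction and stays where left. The head is sprung on the stem (1.8 N/mm, 6 mm of give): it sinks 1.4 mm before the stem moves, and past the stop gives another 4.6 mm (to 11 N) before it is hard. Pushing the head 13 mm down, or until 5 to 6 N is felt, at 30 mm/s or slower, sets it fully down.
- mould_middle: The middle-height of three loose, closed, bare aluminium cylindrical candle moulds standing upright on the bench: 60 mm diameter (64 mm at the lid rim), lid top 120 mm above the bench, 880 g give or take 20 %. Origin: centre of its underside, z up.
- vent_middle_top (a point): Centre of the top face of that mould's vent plunger, a steel mushroom button 24 mm in diameter (head 5 mm thick) on a slim stem in the middle of the lid. Raised, its top is 24 mm above the lid, 144 mm above the bench; this point goes down with it and ends, when pushed down and let go, 10 mm lower.
- vent_middle (a joint): How far that plunger's stem is down, in m: 0 raised, 0.010 fully down (a stop). It slides against 2.5 N of friction and stays where left. The head is sprung on the stem (1.8 N/mm, 6 mm of give): it sinks 1.4 mm before the stem moves, and past the stop gives another 4.6 mm (to 11 N) before it is hard. Pushing the head 13 mm down, or until 5 to 6 N is felt, at 30 mm/s or slower, sets it fully down.
- mould_tall: The tallest of three loose, closed, bare aluminium cylindrical candle moulds standing upright on the bench: 60 mm diameter (64 mm at the lid rim), lid top 145 mm above the bench, 980 g give or take 20 %. Origin: centre of its underside, z up.
- vent_tall_top (a point): Centre of the top face of that mould's vent plunger, a steel mushroom button 24 mm in diameter (head 5 mm thick) on a slim stem in the middle of the lid. Raised, its top is 24 mm above the lid, 169 mm above the bench; this point goes down with it and ends, when pushed down and let go, 10 mm lower.
- vent_tall (a joint): How far that plunger's stem is down, in m: 0 raised, 0.010 fully down (a stop). It slides against 2.5 N of friction and stays where left. The head is sprung on the stem (1.8 N/mm, 6 mm of give): it sinks 1.4 mm before the stem moves, and past the stop gives another 4.6 mm (to 11 N) before it is hard. Pushing the head 13 mm down, or until 5 to 6 N is felt, at 30 mm/s or slower, sets it fully down.
- candle: Bystander: cream pillar candle with a domed top, 74 mm diameter, 83 mm high plus wick, loose. Origin: centre of its underside.
- jar: Bystander: filled amber glass candle jar, 68 mm diameter, 75 mm high, loose. Origin: centre of its underside.
- stamp: Bystander: small turned wooden hand stamp, 40 mm diameter at the foot, 78 mm high, loose, standing between two moulds. Origin: centre of its underside.
Not all that is in view belongs to the job. Leave any blue or purple look-alike of the mould_short alone. What is shaped like the mould_middle but brown is not meant.

How it is judged:
By the outcome, as a careful person would: the job done as asked, in the order asked, and still so for the second after the job is handed in, with the robot touching nothing.
It also fails if it takes over 50 s, if anything falls off the work surface, if the arm or the gripper's body presses on something with over 40 N, if the wrist force passes 120 N, or if a joint passes its speed limit or range.

## Working session

There is one attempt and no reset: what is moved stays moved. The work goes in short steps, Python scripts to look and compute and a shell command to move; the robot and the scene stay as the last step left them, time stands still between calls to the robot, and variables do not carry over. Pictures are saved under pics/ and viewed, at most 10 in all, crops included, and the job is handed in when it is done.

```bash
mkdir -p pics
python3 - <<'E'
from station import arm
import cv2,numpy as np
for n in("scene","top"):
    c=arm.read_camera(n); cv2.imwrite(f"pics/{n}0.png",c["color"][:,:,::-1]); np.savez(f"{n}0.npz",**c)
s=arm.sense(); print(s, arm.tip_reach)
E
```

```text
{'time_s': 0.1, 'joints': array([-1.24579936e+00,  4.86650202e-02,  9.77481973e-02,  1.62202995e+00,
       -2.67780937e-05,  1.44302180e+00]), 'qvel': array([-0.00115408, -0.00085631,  0.00463244, -0.00060413, -0.00092851,
        0.0010984 ]), 'effort': array([ 1.73715827e-03, -3.39851475e+01,  3.20934856e+01,  1.58112624e-02,
       -1.74362071e-04, -6.72527687e-07]), 'eef_pos': array([ 0.22948245, -0.47157805,  0.23823713]), 'orientation': array([[ 8.99238217e-01,  4.37458708e-01, -7.12025874e-04],
       [ 4.37459218e-01, -8.99235962e-01,  2.02932174e-03],
       [ 2.47465195e-04, -2.13632595e-03, -9.99997687e-01]]), 'contact_force': array([-0.06535411, -0.45079777,  0.47202922]), 'ft_torque': array([ 0.05476185, -0.0397188 , -0.02598883]), 'finger_force': 0.0, 'width': 0.08535528810892279} 0.008
```

View pics/scene0.png

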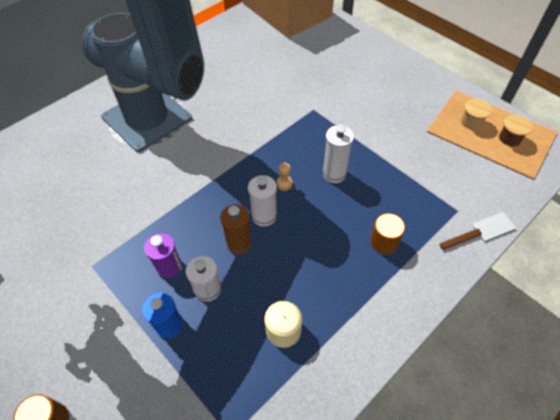

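View pics/top0.png

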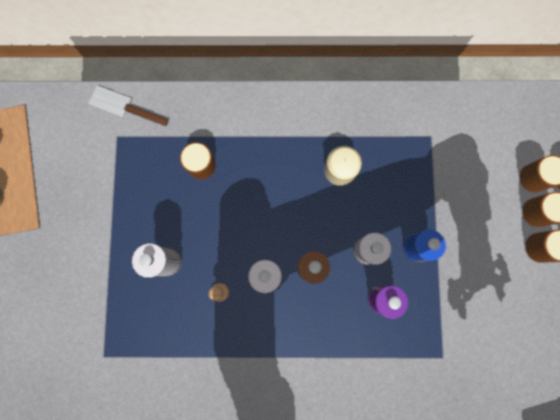

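The scene picture shows the three bare moulds. In the top picture the short one is at about (374,248), the middle at (265,276) and the tall at (148,260). The brown (314,267), blue (430,245) and purple (392,302) look-alikes stand near the short one, and the stamp is at (219,292). Next I'll locate the plungers from the depth map.

```bash
cat > loc.py <<'E'
import numpy as np
def cloud(c):
    z=c["z_map"]; v,u=np.indices(z.shape)
    P=np.stack([(u-c["cx"])/c["fx"]*z,(v-c["cy"])/c["fy"]*z,z],-1)
    E=c["extrinsics"]; W=(P-E[:3,3])@E[:3,:3]; W[z==0]=np.nan
    return W
S={"short":((374,248),.095),"middle":((265,276),.120),"tall":((148,260),.145),"brown":((314,267),.12),"blue":((430,245),.095),"purple":((392,302),.095),"stamp":((219,292),.07)}
def report(c,cs):
    W=cloud(c); Ws=cloud(cs).reshape(-1,3)
    for n,((u,v),h) in S.items():
        w=W[v-25:v+26,u-25:u+26].reshape(-1,3)
        for nm,w in(("top",w),("scene",Ws)):
            if nm=="top": m=w[:,2]>h-.006; c0=w[m&(w[:,2]<h+.006)].mean(0)
            m=(np.hypot(*(w[:,:2]-c0[:2]).T)<.045)
            lid=w[m&(abs(w[:,2]-h)<.006)]; b=w[m&(w[:,2]>h+.008)]
            f=lambda p:(len(p),*( (p.mean(0).round(4),((p.min(0)+p.max(0))/2).round(4),p.max(0)[2].round(4)) if len(p) else ()))
            print(n,nm,"lid",*f(lid),"btn",*f(b))
E
python3 - <<'E'
import numpy as np; from loc import *
c=np.load("top0.npz");s=np.load("scene0.npz")
print(c["fx"],c["extrinsics"].round(3)); report(c,s)
E
```

```text
434.77110427981165 [[ 0.002 -1.    -0.008 -0.013]
 [-0.988 -0.    -0.152  0.634]
 [ 0.152  0.008 -0.988  0.898]
 [ 0.     0.     0.     1.   ]]
short top lid 655 [ 0.5407 -0.2079  0.0939] [ 0.5416 -0.2091  0.0941] 0.0991 btn 115 [ 0.5409 -0.2089  0.1177] [ 0.5411 -0.2092  0.117 ] 0.121
short scene lid 592 [ 0.5471 -0.2128  0.0949] [ 0.544  -0.2116  0.0949] 0.1008 btn 94 [ 0.5446 -0.2114  0.1185] [ 0.5438 -0.2111  0.1183] 0.1216
middle top lid 704 [0.4847 0.0139 0.1193] [0.485  0.0142 0.1196] 0.124 btn 122 [0.4847 0.014  0.143 ] [0.485  0.0141 0.1431] 0.1468
middle scene lid 450 [0.4916 0.0087 0.1198] [0.4879 0.0126 0.1202] 0.1259 btn 83 [0.4887 0.0111 0.1427] [0.4871 0.0114 0.138 ] 0.1478
tall top lid 753 [0.5148 0.2345 0.1446] [0.5153 0.2363 0.1441] 0.1492 btn 123 [0.5151 0.2361 0.1682] [0.5144 0.2369 0.1681] 0.1723
tall scene lid 387 [0.5212 0.2293 0.1447] [0.5177 0.234  0.1443] 0.1495 btn 74 [0.5189 0.2337 0.1666] [0.5176 0.2343 0.1625] 0.1715
brown top lid 704 [ 0.5023 -0.0825  0.1192] [ 0.5027 -0.0834  0.1189] 0.1231 btn 118 [ 0.5025 -0.0826  0.1428] [ 0.5032 -0.0827  0.1415] 0.
[... 233 characters left out ...]
 [ 0.5486 -0.3214  0.1176] [ 0.5491 -0.322   0.1172] 0.1209
blue scene lid 682 [ 0.5547 -0.3246  0.0949] [ 0.5513 -0.3241  0.0949] 0.1007 btn 114 [ 0.5522 -0.3239  0.1188] [ 0.5516 -0.324   0.1189] 0.1232
purple top lid 697 [ 0.4344 -0.2374  0.0939] [ 0.4338 -0.2388  0.0946] 0.1 btn 120 [ 0.4341 -0.2384  0.1177] [ 0.4342 -0.2388  0.1171] 0.1216
purple scene lid 542 [ 0.4416 -0.2426  0.0947] [ 0.4364 -0.2413  0.095 ] 0.1009 btn 95 [ 0.4379 -0.2414  0.1178] [ 0.4368 -0.2411  0.1125] 0.1212
stamp top lid 146 [0.4495 0.1175 0.0713] [0.4495 0.1181 0.07  ] 0.0759 btn 0
stamp scene lid 79 [0.4551 0.1132 0.0711] [0.4532 0.1147 0.07  ] 0.0755 btn 1 [0.4529 0.1157 0.0792] [0.4529 0.1157 0.0792] 0.0792
```

Both cameras agree to within about 3 mm, so I'll use their averages. First I shut the gripper and move above the short mould.

```bash
cat > go.py <<'E'
import sys,numpy as np
from station import arm
T={"short":(.5425,-.210,.119),"middle":(.486,.0128,.144),"tall":(.516,.2355,.169)}
s=arm.sense(); t=np.array(T[sys.argv[1]]); R=s["orientation"]
tip=s["eef_pos"]+R[:,2]*arm.tip_reach
print("tool shift tip->button mm",(R.T@(t-tip)*1e3).round(1),"tip",tip.round(4),"F",s["contact_force"].round(2),"t",s["time_s"],"w",s["width"],"tilt",R[:,2].round(4))
E
python3 -m handwheel '[[40,-10,0,0,0,0],[90,-22,0,0,0,0],[140,-35,0,0,0,0],[190,-47,0,0,0,0],[240,-60,0,0,0,0],[290,-72,0,0,0,0],[340,-85,0,0,0,0],[380,-94,15,0,0,0],[396,-98,35,0,0,0],[396,-98,60,0,0,0],[396,-98,80,0,0,0],[396,-98,80,0,0,0]]' 1
python3 go.py short
python3 - <<'E'
from station import arm
import cv2,numpy as np
for n in("scene","top"):
    c=arm.read_camera(n); k=c["color"][:,:,::-1]
    k=k[170:350,100:300] if n=="scene" else k[170:350,300:500]
    cv2.imwrite(f"pics/{n}1.png",cv2.resize(k,None,fx=2,fy=2))
cv2.imwrite("pics/both1.png",np.hstack([cv2.imread("pics/scene1.png"),cv2.imread("pics/top1.png")]))
E
```

```text
time_s: 1.6
eef_pos: [0.5405, -0.2102, 0.1559]
orientation: [[0.9, 0.437, -0.006], [0.437, -0.9, 0.003], [-0.004, -0.005, -1.0]]
contact_force: [-1.1, 0.3, 0.6]
width: 0.0003
finger_force: 0.0
tool shift tip->button mm [ 2.   0.8 28.9] tip [ 0.5405 -0.2102  0.1479] F [-1.1   0.32  0.57] t 1.6 w 0.00028552288709878415 tilt [-0.0061  0.0027 -1.    ]
```

View pics/both1.png

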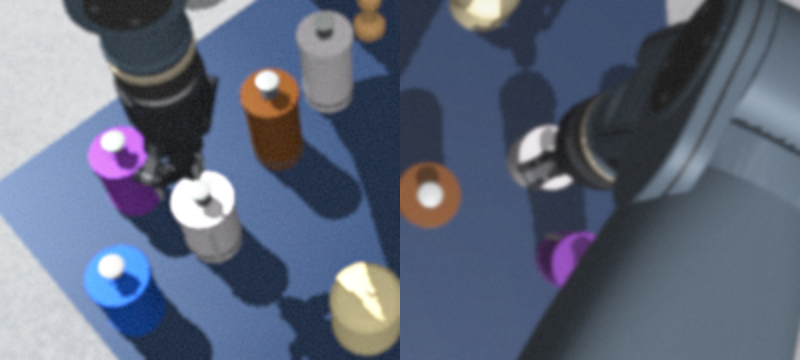

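The picture shows the closed fingertips (left crop, about (195,175)) just above the short mould's button at (203,188), and clear of the neighbours. I'll come down to just above it.

```bash
python3 -m handwheel '[[1,1,8,0,0,0],[1,1,16,0,0,0],[1,1,21,0,0,0],[1,1,23,0,0,0],[1,1,23,0,0,0]]' ; python3 go.py short
python3 - <<'E'
from station import arm
import cv2,numpy as np
c=arm.read_camera("scene"); k=c["color"][:,:,::-1][220:310,140:260]
cv2.imwrite("pics/s2.png",cv2.resize(k,None,fx=5,fy=5,interpolation=cv2.INTER_CUBIC))
E
```

```text
time_s: 2.33
eef_pos: [0.5441, -0.2111, 0.1361]
orientation: [[0.899, 0.438, -0.0], [0.438, -0.899, 0.0], [-0.0, -0.0, -1.0]]
contact_force: [0.5, 0.1, -0.2]
width: 0.0002
finger_force: 0.0
tool shift tip->button mm [-1.  -1.7  9.1] tip [ 0.5441 -0.2111  0.1281] F [ 0.52  0.15 -0.21] t 2.325 w 0.0001633654034774459 tilt [-3.e-04  1.e-04 -1.e+00]
```

View pics/s2.png

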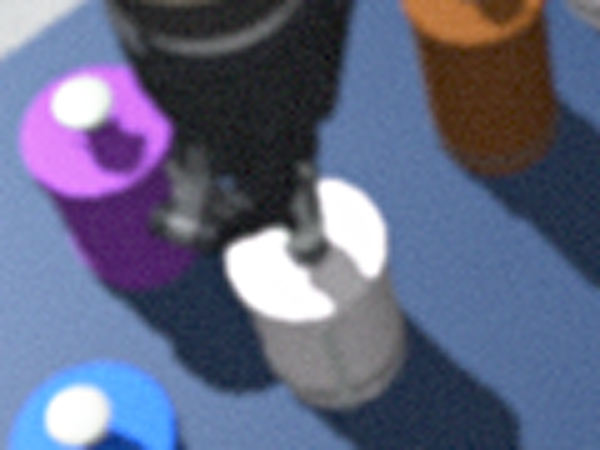

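The crop shows a fingertip-like piece at (310,245) over the button, and a second gripper part at (190,215). I'll check both against projected points and depth.

Run:
```python
from station import arm
import numpy as np; from loc import cloud
c=arm.read_camera("scene"); W=cloud(c); E=c["extrinsics"]
s=arm.sense(); R=s["orientation"]; tip=s["eef_pos"]+R[:,2]*.008
for p in(tip,np.array([.5425,-.21,.119])):
    q=E[:3,:3]@p+E[:3,3]; print("crop px",((c["fx"]*q[0]/q[2]+c["cx"]-140)*5).round(),((c["fy"]*q[1]/q[2]+c["cy"]-220)*5).round())
for u,v in((310,245),(308,225),(305,190),(190,215),(185,230),(240,215),(190,170)):
    w=W[220+v//5,140+u//5]; print((u,v),w.round(3),"tool mm rel tip",(R.T@(w-tip)*1e3).round())
```

```text
crop px 291.0 210.0
crop px 294.0 216.0
(310, 245) [ 0.55  -0.211  0.106] tool mm rel tip [ 6.  2. 23.]
(308, 225) [ 0.559 -0.214  0.139] tool mm rel tip [ 12.   8. -10.]
(305, 190) [ 0.554 -0.207  0.153] tool mm rel tip [ 11.   1. -25.]
(190, 215) [ 0.572 -0.259  0.226] tool mm rel tip [  4.  55. -97.]
(185, 230) [ 0.574 -0.263  0.222] tool mm rel tip [  4.  59. -93.]
(240, 215) [ 0.574 -0.242  0.206] tool mm rel tip [ 13.  41. -77.]
(190, 170) [ 0.562 -0.249  0.233] tool mm rel tip [  -1.   42. -105.]
```

The second part is a knuckle 93 mm above the tips, so it is clear. The tip is 9 mm above the button, so I'll press slowly.

```bash
python3 -m handwheel '[[-1,-1.5,3,0,0,0],[-1,-1.5,6,0,0,0],[-1,-1.5,8.5,0,0,0],[-1,-1.5,11,0,0,0],[-1,-1.5,13.5,0,0,0],[-1,-1.5,16,0,0,0],[-1,-1.5,18,0,0,0],[-1,-1.5,20,0,0,0],[-1,-1.5,20,0,0,0]]' ; python3 go.py short
```

```text
time_s: 3.55
eef_pos: [0.5426, -0.2103, 0.1161]
orientation: [[0.899, 0.437, -0.0], [0.437, -0.899, 0.0], [-0.0, -0.0, -1.0]]
contact_force: [-1.0, -0.0, 1.6]
width: 0.0
finger_force: 1.0
tool shift tip->button mm [  0.   -0.3 -10.9] tip [ 0.5426 -0.2103  0.1081] F [-1.02 -0.05  1.6 ] t 3.55 w 2.1858167863784077e-05 tilt [-2.e-04  1.e-04 -1.e+00]
```

```bash
python3 -m handwheel '[[0,0,1,0,0,0],[0,0,2,0,0,0],[0,0,2.5,0,0,0],[0,0,2.5,0,0,0]]' ; python3 go.py short
```

```text
time_s: 4.05
eef_pos: [0.5427, -0.2103, 0.1142]
orientation: [[0.899, 0.438, 0.0], [0.438, -0.899, -0.0], [0.0, 0.0, -1.0]]
contact_force: [-3.0, 0.5, 5.7]
width: -0.0003
finger_force: 2.5
tool shift tip->button mm [ -0.1  -0.4 -12.8] tip [ 0.5427 -0.2103  0.1062] F [-3.04  0.46  5.74] t 4.05 w -0.0002520273314501953 tilt [ 3.e-04 -2.e-04 -1.e+00]
```

```bash
python3 -m handwheel '[[0,0,0.5,0,0,0],[0,0,0.5,0,0,0],[0,0,-3,0,0,0],[0,0,-10,0,0,0],[0,0,-35,0,0,0],[0,0,-65,0,0,0],[0,0,-84,0,0,0],[0,0,-84,0,0,0]]' 
python3 -m handwheel '[[5,-25,0,0,0,0],[15,-65,0,0,0,0],[23,-110,0,0,0,0],[32,-155,0,0,0,0],[41,-200,0,0,0,0],[46.5,-220,0,0,0,0],[46.5,-225,0,0,0,0],[46.5,-225,10,0,0,0],[46.5,-225,20,0,0,0],[46.5,-225,20,0,0,0]]'
python3 go.py middle
python3 - <<'E'
from station import arm
import cv2,numpy as np; from loc import cloud
s=np.load("scene0.npz")
c=arm.read_camera("scene"); W=cloud(c).reshape(-1,3)
for n,x in(("before",cloud(s).reshape(-1,3)),("now",W)):
    m=np.hypot(x[:,0]-.544,x[:,1]+.2115)<.04
    for a,b in((.1005,.13),(.088,.1005)):
        p=x[m&(x[:,2]>a)&(x[:,2]<b)]; print(n,len(p),p.mean(0).round(4),np.percentile(p[:,2],90).round(4))
k=c["color"][:,:,::-1][150:310,140:340]
cv2.imwrite("pics/s3.png",cv2.resize(k,None,fx=3,fy=3,interpolation=cv2.INTER_CUBIC))
E
```

```text
time_s: 5.05
eef_pos: [0.544, -0.211, 0.1997]
orientation: [[0.899, 0.437, 0.004], [0.437, -0.899, -0.002], [0.003, 0.004, -1.0]]
contact_force: [-0.7, -0.5, 0.2]
width: 0.0
finger_force: 0.0
time_s: 6.3
eef_pos: [0.4851, 0.0117, 0.1758]
orientation: [[0.9, 0.436, -0.003], [0.436, -0.9, 0.0], [-0.003, -0.002, -1.0]]
contact_force: [-0.5, -0.1, 0.7]
width: -0.0
finger_force: 0.0
tool shift tip->button mm [ 1.4 -0.6 23.8] tip [0.4851 0.0117 0.1678] F [-0.53 -0.11  0.71] t 6.3 w -3.353135085779498e-05 tilt [-3.4e-03  2.0e-04 -1.0e+00]
before 100 [ 0.5448 -0.2116  0.1175] 0.1205
before 597 [ 0.5474 -0.2128  0.0949] 0.097
now 99 [ 0.5448 -0.2117  0.1083] 0.1107
now 605 [ 0.5466 -0.2124  0.0946] 0.0968
```

View pics/s3.png

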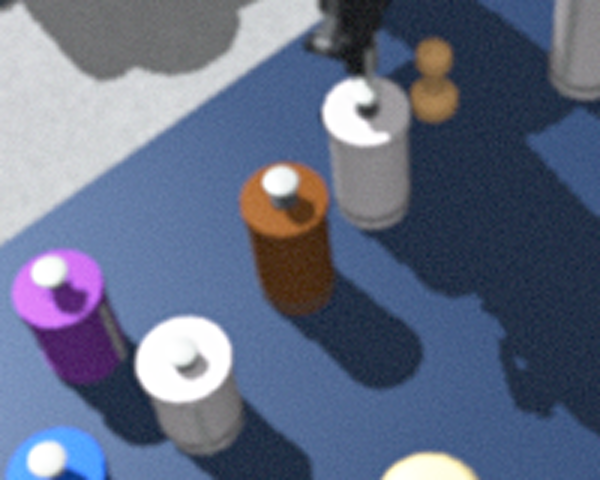

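The short plunger is 10 mm down, and its mould at crop (187,365) hasn't moved. The fingertip is over the middle mould's button at (368,95).

```bash
python3 -m handwheel '[[0,0,6,0,0,0],[0,0,11,0,0,0],[0,0,14,0,0,0],[0,0,14,0,0,0]]' ; python3 go.py middle
```

```text
time_s: 6.85
eef_pos: [0.4858, 0.0125, 0.1635]
orientation: [[0.899, 0.438, -0.001], [0.438, -0.899, 0.0], [-0.0, -0.0, -1.0]]
contact_force: [0.9, 0.7, 0.3]
width: 0.0001
finger_force: 0.0
tool shift tip->button mm [ 0.3 -0.2 11.5] tip [0.4858 0.0125 0.1555] F [0.9  0.74 0.32] t 6.85 w 6.87698790532379e-05 tilt [-6.e-04  1.e-04 -1.e+00]
```

```bash
python3 -m handwheel '[[0,0,3.5,0,0,0],[0,0,7,0,0,0],[0,0,10,0,0,0],[0,0,12.5,0,0,0],[0,0,15,0,0,0],[0,0,17.5,0,0,0],[0,0,20,0,0,0],[0,0,22,0,0,0],[0,0,23,0,0,0],[0,0,23,0,0,0]]' ; python3 go.py middle
```

```text
time_s: 8.1
eef_pos: [0.486, 0.0124, 0.1407]
orientation: [[0.899, 0.438, -0.0], [0.438, -0.899, 0.0], [-0.0, -0.0, -1.0]]
contact_force: [0.5, -0.3, 2.3]
width: -0.0001
finger_force: 1.1
tool shift tip->button mm [  0.2  -0.3 -11.3] tip [0.486  0.0124 0.1327] F [ 0.51 -0.25  2.34] t 8.1 w -0.00011702513354848249 tilt [-2.e-04  1.e-04 -1.e+00]
```

```bash
python3 -m handwheel '[[0,0,1,0,0,0],[0,0,2,0,0,0],[0,0,2.3,0,0,0],[0,0,2.3,0,0,0]]' ; python3 go.py middle
```

```text
time_s: 8.6
eef_pos: [0.4862, 0.0124, 0.1391]
orientation: [[0.899, 0.438, 0.001], [0.438, -0.899, -0.0], [0.0, 0.0, -1.0]]
contact_force: [-1.5, 0.5, 5.5]
width: 0.0001
finger_force: 2.6
tool shift tip->button mm [  0.   -0.5 -12.9] tip [0.4862 0.0124 0.1311] F [-1.46  0.48  5.5 ] t 8.6 w 0.00012473407287178875 tilt [ 6.e-04 -1.e-04 -1.e+00]
```

```bash
python3 -m handwheel '[[0,0,0.5,0,0,0],[0,0,0.5,0,0,0],[0,0,-3,0,0,0],[0,0,-10,0,0,0],[0,0,-35,0,0,0],[0,0,-65,0,0,0],[0,0,-85,0,0,0],[0,0,-85,0,0,0]]' 
python3 -m handwheel '[[10,-15,0,0,0,0],[30,-45,0,0,0,0],[55,-85,0,0,0,0],[82,-125,0,0,0,0],[105,-160,0,0,0,0],[120,-180,0,0,0,0],[125,-187,0,0,0,0],[125,-187,10,0,0,0],[125,-187,20,0,0,0],[125,-187,27,0,0,0],[125,-187,27,0,0,0],[125,-187,27,0,0,0]]'
python3 go.py tall
python3 - <<'E'
from station import arm
import cv2,numpy as np; from loc import cloud
s=np.load("scene0.npz")
c=arm.read_camera("scene"); W=cloud(c).reshape(-1,3)
for n,x in(("before",cloud(s).reshape(-1,3)),("now",W)):
    m=np.hypot(x[:,0]-.489,x[:,1]-.0115)<.04
    for a,b in((.1255,.16),(.113,.1255)):
        p=x[m&(x[:,2]>a)&(x[:,2]<b)]; print(n,len(p),p.mean(0).round(4),np.percentile(p[:,2],90).round(4))
k=c["color"][:,:,::-1][100:260,220:420]
cv2.imwrite("pics/s4.png",cv2.resize(k,None,fx=3,fy=3,interpolation=cv2.INTER_CUBIC))
E
```

```text
time_s: 9.6
eef_pos: [0.4874, 0.0122, 0.2253]
orientation: [[0.899, 0.437, 0.004], [0.437, -0.899, -0.0], [0.003, 0.002, -1.0]]
contact_force: [0.6, -0.2, -0.3]
width: 0.0002
finger_force: 0.0
time_s: 11.1
eef_pos: [0.5168, 0.2349, 0.1968]
orientation: [[0.9, 0.437, 0.0], [0.437, -0.9, 0.0], [0.0, 0.0, -1.0]]
contact_force: [0.1, -0.5, -0.6]
width: 0.0001
finger_force: 0.0
tool shift tip->button mm [-0.5 -0.9 19.8] tip [0.5168 0.2349 0.1888] F [ 0.14 -0.48 -0.59] t 11.1 w 5.792363320801962e-05 tilt [ 4.e-04  2.e-04 -1.e+00]
before 87 [0.4888 0.0111 0.1419] 0.1453
before 454 [0.4917 0.0084 0.1197] 0.1221
now 75 [0.4884 0.0118 0.1336] 0.1358
now 468 [0.4906 0.0095 0.1195] 0.1216
```

View pics/s4.png

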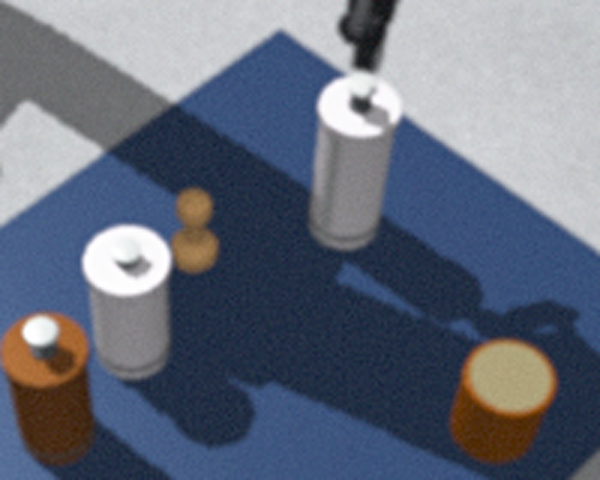

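The middle plunger at crop (128,250) is down and its mould still stands. The fingertip is over the tall mould's button at (362,88), so I press it in two stages.

```bash
python3 -m handwheel '[[-0.5,-1,7,0,0,0],[-0.5,-1,13,0,0,0],[-0.5,-1,16,0,0,0],[-0.5,-1,19,0,0,0],[-0.5,-1,21.5,0,0,0],[-0.5,-1,24,0,0,0],[-0.5,-1,26.5,0,0,0],[-0.5,-1,29,0,0,0],[-0.5,-1,31,0,0,0],[-0.5,-1,31,0,0,0]]' ; python3 go.py tall
python3 -m handwheel '[[0,0,1,0,0,0],[0,0,1.8,0,0,0],[0,0,2.2,0,0,0],[0,0,2.2,0,0,0]]' ; python3 go.py tall
```

```text
time_s: 12.4
eef_pos: [0.5157, 0.2359, 0.1655]
orientation: [[0.899, 0.437, -0.0], [0.437, -0.899, 0.0], [0.0, -0.0, -1.0]]
contact_force: [-0.2, -0.1, 3.2]
width: -0.0001
finger_force: 1.4
tool shift tip->button mm [  0.    0.5 -11.5] tip [0.5157 0.2359 0.1575] F [-0.23 -0.05  3.23] t 12.4 w -9.916773384886817e-05 tilt [-0.e+00  1.e-04 -1.e+00]
time_s: 12.9
eef_pos: [0.5159, 0.236, 0.164]
orientation: [[0.899, 0.438, 0.001], [0.438, -0.899, 0.0], [0.001, 0.0, -1.0]]
contact_force: [-1.8, -0.3, 5.3]
width: -0.0001
finger_force: 2.7
tool shift tip->button mm [ -0.1   0.5 -13. ] tip [0.5159 0.236  0.156 ] F [-1.76 -0.33  5.27] t 12.9 w -9.577897092514943e-05 tilt [ 7.e-04  2.e-04 -1.e+00]
```

```bash
python3 -m handwheel '[[0,0,0.5,0,0,0],[0,0,0.5,0,0,0],[0,0,-3,0,0,0],[0,0,-10,0,0,0],[0,0,-35,0,0,0],[0,0,-65,0,0,0],[0,0,-90,0,0,0],[0,0,-110,0,0,0],[0,0,-110,0,0,0],[0,0,-110,0,0,0]]'
python3 - <<'E'
from station import arm
import cv2,numpy as np; from loc import cloud
s=np.load("scene0.npz"); c=arm.read_camera("scene")
for N,xy,h in(("short",(.544,-.2115),.095),("middle",(.489,.0115),.12),("tall",(.5185,.2335),.145)):
  for n,x in(("before",cloud(s).reshape(-1,3)),("now",cloud(c).reshape(-1,3))):
    m=np.hypot(x[:,0]-xy[0],x[:,1]-xy[1])<.04
    for a,b in((.0055,.03),(-.007,.0055)):
        p=x[m&(x[:,2]>h+a)&(x[:,2]<h+b)]; print(N,n,len(p),p.mean(0).round(4),np.percentile(p[:,2],90).round(4))
cv2.imwrite("pics/s5.png",c["color"][:,:,::-1])
E
```

```text
time_s: 14.15
eef_pos: [0.5157, 0.2358, 0.2721]
orientation: [[0.899, 0.437, -0.001], [0.437, -0.899, -0.0], [-0.001, -0.0, -1.0]]
contact_force: [-0.2, -0.7, -0.4]
width: -0.0003
finger_force: 0.0
short before 100 [ 0.5448 -0.2116  0.1175] 0.1205
short before 597 [ 0.5474 -0.2128  0.0949] 0.097
short now 99 [ 0.5448 -0.2117  0.1084] 0.1107
short now 603 [ 0.5466 -0.2124  0.0947] 0.0968
middle before 87 [0.4888 0.0111 0.1419] 0.1453
middle before 454 [0.4917 0.0084 0.1197] 0.1221
middle now 76 [0.4882 0.012  0.1332] 0.1352
middle now 465 [0.4905 0.0094 0.1197] 0.1219
tall before 79 [0.519  0.2335 0.1657] 0.1698
tall before 398 [0.5215 0.229  0.1445] 0.1469
tall now 66 [0.5185 0.2332 0.158 ] 0.1597
tall now 397 [0.5205 0.2304 0.1444] 0.1466
```

View pics/s5.png

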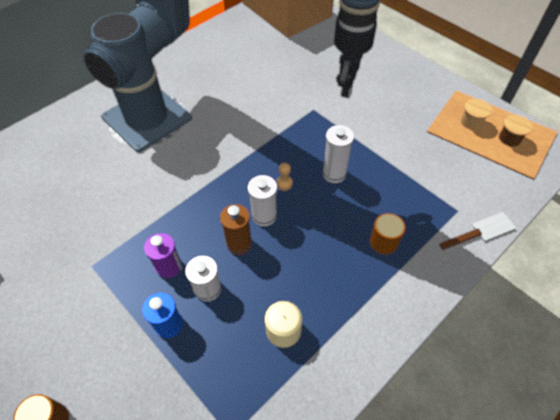

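All three plungers, at (203,265), (263,183) and (340,132), measure about 10 mm lower. The moulds and bystanders stand where they did, and the arm is clear.

```bash
python3 -c "
from station import arm
print(arm.close_job())"
```

```text
the job is handed in; nothing more can be done
None
```

I pressed all three vents fully down in order (short, middle, tall) with about 5–6 N each. The moulds, candle, jar and stamp show no movement in the final picture, and I handed the job in at about 14 s.

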